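Set out the stacked tin toys on their demonstration stands

TASK

The toys for today's demonstration were left in one stack: take it apart from the top down and set each thing centred on its own stand. The brass key goes flat on the green felt pad, then the white van on the grey road stand in line with its dashes, then the turquoise turtle on the round blue pond stand, and last the red wagon on the track stand in line with its rails, all toys on their feet or wheels. Leave the clip-held soldier and the spinning top as they stand.

Things in the scene. Friction and masses are not known exactly. Their poses are not given: they have to be found in the camera images.
- wagon: Red tin flat wagon, bottom of the stack: a box 104 long (x) x 56 wide (y) x 36 high with a flat deck; its fixed wheels do not roll and stand out 4 mm from the sides, at 34 mm either side of the middle and no higher than 18 mm. About 0.25 kg. Origin at the centre of its underside, z up. It can be gripped across y at its middle.
- turtle: Turquoise tin turtle standing on the wagon's deck: round shell 52 in diameter, upright sides from 5 to 22 mm above its underside, flat top (42 across) at 28 mm; thin green flippers at the four corners up to 6.5 mm high, out to 36 mm from the centre; green head along +x, reaching 46 mm from the centre. About 0.12 kg. Origin at the centre of its underside, z up. It can be gripped across y.
- van: White tin delivery van standing on the turtle's flat back: 60 long (x) x 32 wide (y) x 30 high, the flat roof reaching from x = -28 to +16 mm, the lower bonnet (16 mm high) at +x; wheels do not roll. About 0.09 kg. Origin at the centre of its underside, z up. It can be gripped across y.
- key: Polished brass winding key lying flat on the van's roof, its length along x: a round barrel 10 in diameter from x = -12 to +26 mm, and a butterfly bow (two loops, 33 mm wide over both, 6 mm thick) from x = -29 to -11 mm. About 0.04 kg. Origin on its underside, below its centre of mass; z up. It can be gripped across y on the barrel, 4 mm ahead (+x) of the origin.
- felt_pad: Place for the key: square pad 86 x 86, 10 mm high, green felt top with a dark wooden edge, fixed. Origin at the centre of its underside.
- road_stand: Place for the van: dark grey road plate 100 long (x) x 64 (y), 10 mm high, with a dashed white line along its x axis, fixed. Origin at the centre of its underside.
- pond_stand: Place for the turtle: round blue disc 90 in diameter, 10 mm high, with a light blue ring, fixed. Origin at the centre of its underside.
- track_stand: Place for the wagon: pale wooden plate 130 long (x) x 80 (y), 10 mm high, with two dark steel rails along its x axis over dark sleepers, practically flat on top (the wagon simply stands on it), fixed. Origin at the centre of its underside.
- soldier: Bystander: tin soldier with blue coat and tall black hat held upright in a steel spring clip on a 60 x 60 steel base, 110 mm high in all, loose. Origin at the centre of its underside.
- spinning_top: Bystander: purple lacquered spinning top with a yellow band, 53 in diameter, parked point down in a small wooden stand, 62 mm high in all, loose. Origin at the centre of its underside.
Mind the look-alikes: they are no part of the job. There is more than one size of the van; the one meant has the size given above.

How it is judged:
By the outcome, as a careful person would: the job done as asked, in the order asked, and still so for the second after the job is handed in, with the robot touching nothing.
It also fails if it takes over 120 s, if anything falls off the work surface, if the arm or the gripper's body presses on something with over 40 N, if the wrist force passes 120 N, or if a joint passes its speed limit or range.

ROBOT

A 6-joint arm with a two-finger parallel gripper is mounted at the origin on the work surface. World frame = base frame: x ahead of the robot, y to its left, z up, the work surface at z = 0. Lengths are in mm, angles in rad, forces in N, time in s.
With the tool pointing down it reaches from about 350 to 975 mm from the base axis. Payload 7.1 kg.
Tool frame: the origin (TCP) lies midway between the tips of the shut fingers; the grasp point (between the pads) lies 19 mm behind it (ctrl.grip_depth is the distance from the TCP to the grasp point, in mm); z points along the fingers, y is the line along which they close (so a half turn about z gives the same grasp; the last joint's range is limited). The gripper opens to 88 mm and grips with 3 to 60 N. Pads are 20 mm wide; open, the fingers measure 115 mm over their backs; the gripper's body (75 mm by 178 mm) begins 61 mm behind the grasp point.
Start: joints at [1.261, 0.423, 1.63, -0, 1.089, -0.019], TCP at [179.167, 598.752, 222.675] pointing down, gripper open.
Joint ranges: [-3, 3], [-0.9, 2.11], [0.09, 2.58], [-1.31, 4.45], [0.11, 2.69], [-2.54, 2.54]. Speed limits (rad/s): [2.39, 2.39, 3.01, 3.14, 3.14, 3.14].

INTERFACE

Orientations are given as a rotation vector (axis times angle).
In Python, from workcell import ctrl, cams gives the robot as it stands.
- The arm moves only by the tool move_arm, never from a script. Its argument "steps" is a list of rows, each a list of 3 entries, a list of its own where there are three numbers: the shift along the tool's x, y, z in units of 25 mm (1.0 is 25 mm), then the turn about the tool's z in units of 5 degrees (1.0 is 5 degrees), then the closure, from 0 (fully open) to 1 (shut). A call has 1 to 20 rows; each row shifts and turns the commanded pose from where the row before left it, along the tool's axes as they then stand; what a row does not reach is not made up. A row lasts 1/12 s, in which the tool goes at most 41.7 mm and 7.16 degrees, less where a joint would pass 70% of its speed; a pose out of reach is approached as far as the arm can. A call is refused whole if a number of a shift passes 1 or a number of a turn 1, either way. A call with a gripper value outside its range is refused whole. The fingers move at their own pace and stop on an object; the grip force is fixed at half the most. Time passes only in rows, so rows that do not move let the fingers close. It gives the time, the measured TCP pose, the force, the opening and the grip force at its end, in the units of the state.
- ctrl.get_obs(): the state, without advancing time (a new reading comes with each control period).
- cams.get_image(name): name is "scene" or "top"; returns a dict with "image" (384x512x3 uint8, red, green, blue), "camera_matrix" (3x3 intrinsics, pixels), "k1" (the pictures are not rectified: a ray, as slopes to the right and down, at radius r is drawn at 1 + k1 r^2 times it, then the intrinsics apply), "xyz" and "rotation" of the camera in the world. Camera axes: x right, y down, z forward; pixel columns grow to the right and rows downward; lengths in mm; the calibration is good to about 2 mm. A picture is of the moment at which its call begins. There is no depth.
- ctrl.close_job(): hands the job in; it is judged then, once.
Trained networks look in the newest picture that a camera, given by its name, has taken for a name from the list of things; names that differ only in an ending like _2 or _b are one class to them, and where a whole thing is asked for, a point or a joint stands for the part that bears it (a point fixed in the world has none). Each returns a list of dicts, best first, with "p" (0 to 1); they miss things now and then, are a little off and sometimes report something else, mostly with a low value. They report only what shows in the picture. A call takes as long as a camera call. They do not tell look-alikes from the thing itself.
- cams.boxes_of(camera, thing): "rect" ([centre column, centre row, width, height] in pixels, round what is visible of it).
- cams.cut_out(camera, thing): "pixels" (384x512 bool, what is visible of it) and "rect" ([centre column, centre row, width, height] in pixels, round what is visible of it).
The state is a dict: "t": time; "qpos": joint angles; "qvel": joint speeds; "joint_torque": joint torques, N m; "ee_pos": TCP position; "orientation": TCP orientation; "ft_force": force on the tool from outside, world axes, zero at the start; "moment": the same for the moment, N m; "width": finger opening in mm; "grasp_force": force on a finger pad.
Only numpy, scipy, OpenCV 4.12 (cv2) and the standard library are available. Lean on these libraries where they do the work, as an engineer would, in place of code of your own. Each camera call takes 0.05 s, during which the arm holds its last target. There are 200 camera calls.

## Working session

There is one attempt and no reset: what is moved stays moved. The work goes in short steps, Python scripts to look and compute and a tool call to move; the robot and the scene stay as the last step left them, time stands still between calls to the robot, and variables do not carry over. Pictures are saved under pics/ and viewed, at most 14 in all, crops included, and the job is handed in when it is done.

Besides the shell and the picture viewer there is one more tool, called after "Call:" as name(argument=value, ...), one argument or row to a line, values as JSON. move_arm: Moves the arm, as the interface text tells. Its arguments: {"type":"object","properties":{"steps":{"type":"array"}},"required":["steps"]}

```bash
mkdir -p pics; ls; python3 - <<'E'
from workcell import ctrl,cams
import cv2
for n in("scene","top"):
    d=cams.get_image(n); cv2.imwrite(f"pics/{n}0.png",cv2.resize(d["image"][:,:,::-1],(800,600),interpolation=cv2.INTER_CUBIC))
    print(n,d["camera_matrix"],d["k1"],d["xyz"],d["rotation"])
print(ctrl.get_obs())
E
```

```text
pics
scene [[446.46483507   0.         253.89945161]
 [  0.         446.46483507 187.3974381 ]
 [  0.           0.           1.        ]] 0.025392555856267894 [1117.43930441  497.82761211  957.93110003] [-1.04838933 -2.477313    0.95288973]
top [[389.14344751   0.         252.76228028]
 [  0.         389.14344751 187.4171825 ]
 [  0.           0.           1.        ]] -0.01165714084527753 [477.65351626 -50.89559559 917.78947828] [-2.2043171   2.17115698 -0.08212399]
{'t': 0.1, 'qpos': array([ 1.26098921e+00,  4.23732255e-01,  1.63057175e+00, -9.07031899e-06,
        1.08861634e+00, -1.89843262e-02]), 'qvel': array([ 0.00070806, -0.00273158, -0.00031306,  0.00037892, -0.00043802,
       -0.00085407]), 'joint_torque': array([-6.48153691e-04, -5.45619249e+01, -2.74324268e+01,  6.45733858e-02,
        1.88898045e-02, -4.77658216e-05]), 'ee_pos': array([179.03377322, 598.30406024, 222.01595287]), 'orientation': array([-4.55178211e-01, -3.10823061e+00,  2.05934653e-03]), 'ft_force': array([-0.21780051, -1.19802378,  1.18684478]), 'moment': array([-0.05326029, -0.00799827, -0.0025876 ]), 'grasp_force': 0.0, 'width': 87.75793025110772}
```

View pics/scene0.png

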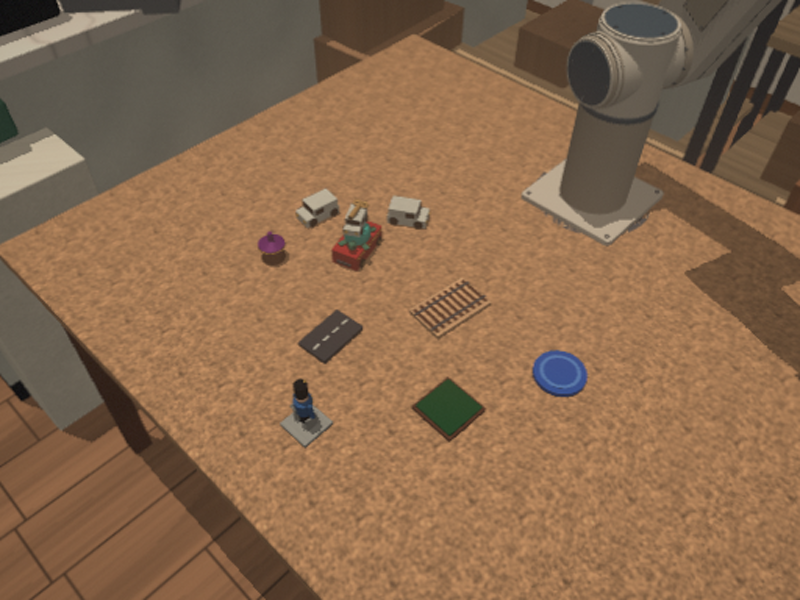

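View pics/top0.png

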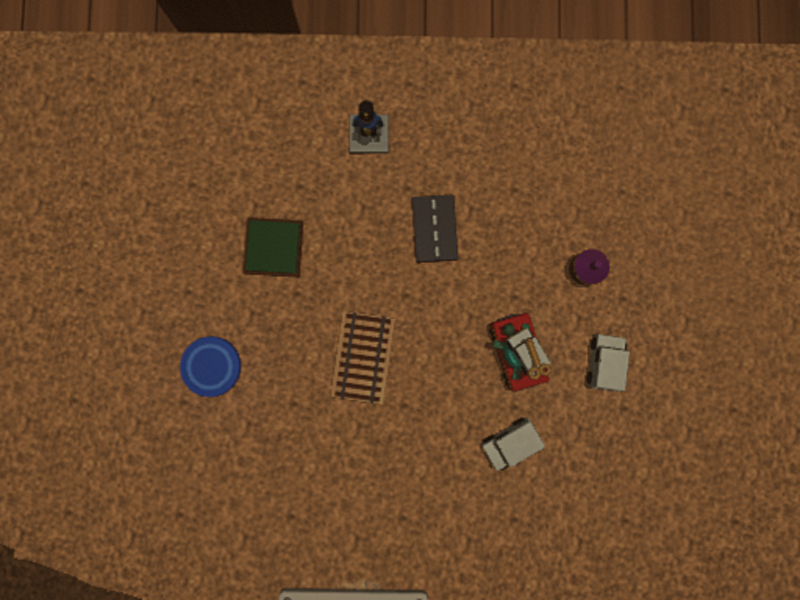

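The stack is at top-view (520,352), in 800x600 pixels. It is the wagon, turtle, small van and key, in that order from the bottom. Two larger loose vans stand at (608,363) and (513,445). The pads are clear of each other: felt (273,247), road (435,228), pond (210,366) and track (362,358). Next I'll make an enlarged crop and fit the poses.

```bash
cat > h.py <<'E'
import numpy as np,cv2
from workcell import ctrl,cams
from scipy.optimize import minimize
from scipy.spatial.transform import Rotation as R
def box(x0,x1,y0,y1,z0,z1): return np.array([[x,y,z] for x in(x0,x1) for y in(y0,y1) for z in(z0,z1)],float)
def cyl(r,z0,z1,cx=0,cy=0):
    a=np.linspace(0,2*np.pi,32,endpoint=False); return np.vstack([np.c_[cx+r*np.cos(a),cy+r*np.sin(a),0*a+z] for z in(z0,z1)])
M=dict(wagon=[box(-52,52,-28,28,0,36),box(-43,-25,-32,32,0,18),box(25,43,-32,32,0,18)],
 turtle=[np.vstack([cyl(26,5,22),cyl(21,22,28)]),box(20,46,-7,7,8,20),*[cyl(8,2,6.5,20*s,20*t) for s in(1,-1) for t in(1,-1)]],
 van=[box(-28,16,-16,16,3,30),box(-30,30,-16,16,3,16)],
 key=[box(-12,26,-5,5,0,10),cyl(8.5,2,8,-20,8),cyl(8.5,2,8,-20,-8)],
 felt_pad=[box(-43,43,-43,43,0,10)],road_stand=[box(-50,50,-32,32,0,10)],pond_stand=[cyl(45,0,10)],track_stand=[box(-65,65,-40,40,0,10)])
def proj(d,P):
    r=R.from_rotvec(np.ravel(d["rotation"])).as_matrix(); c=(P-d["xyz"])@r
    s=c[:,:2]/c[:,2:]; s=s*(1+d["k1"]*(s**2).sum(1,keepdims=True)); K=d["camera_matrix"]
    return s@K[:2,:2].T+K[:2,2]
S=4
def sil(d,name,p,z,off):
    m=np.zeros((384*S//1,512*S),np.uint8) if 0 else None
    x,y,a=p; c,s=np.cos(a),np.sin(a); out=[]
    for h in M[name]:
        q=h@np.array([[c,s,0],[-s,c,0],[0,0,1]])+[x,y,z]
        out.append(cv2.convexHull(((proj(d,q)-off+.5)*S).astype(np.float32)))
    return out
def draw(d,name,p,z,off,n):
    m=np.zeros((n[1]*S,n[0]*S),np.uint8)
    for h in sil(d,name,p,z,off): cv2.fillConvexPoly(m,np.round(h*16).astype(np.int32),1,shift=4)
    return m
def views(names=("scene","top")): return {n:cams.get_image(n) for n in names}
def pick(n,thing,guess,z,d):
    L=cams.cut_out(n,thing)
    if not L: return None
    g=proj(d,np.array([[*guess[:2],z+10.]]))[0]
    L=[l for l in L if np.hypot(*(np.array(l["rect"][:2])-g))<22]
    return L[0]["pixels"].astype(np.uint8) if L else None
def fit(V,thing,guess,z,over=(),yaws=None,masks=None):
    """over: list of (name,pose,z) things in front"""
    data=[]
    for n,d in V.items():
        m=pick(n,thing,guess,z,d)
        if m is None: print("miss",n,thing); continue
        g=proj(d,np.array([[*guess[:2],z+10.]]))[0].astype(int); off=g-48; N=(96,96)
        mm=cv2.resize(m[off[1]:off[1]+96,off[0]:off[0]+96],(96*S,96*S),interpolation=cv2.INTER_LINEAR) if 0 else cv2.resize(m[off[1]:off[1]+96,off[0]:off[0]+96].astype(np.float32),(96*S,96*S),interpolation=cv2.INTER_LINEAR)
        hide=np.zeros_like(mm)
        for o in over: hide=np.maximum(hide,draw(d,*o,off,N))
        data.append((n,d,off,N,mm>.5,hide>0))
    def cost(p,each=False):
        c=[]
        for n,d,off,N,mm,hide in data:
            r=(draw(d,thing,p,z,off,N)>0)&~hide; t=mm&~hide
            c.append(1-(r&t).sum()/max(1,(r|t).sum()))
        return c if each else sum(c)
    best=None
    for a in (yaws if yaws is not None else [guess[2]]):
        p0=np.array([guess[0],guess[1],a]); sx=p0+np.array([[0,0,0],[12,0,0],[0,12,0],[0,0,.2]])
        r=minimize(cost,p0,method="Nelder-Mead",options=dict(initial_simplex=sx,xatol=.05,fatol=1e-5,maxiter=200))
        if best is None or r.fun<best.fun: best=r
    print(thing,np.round(best.x,3),"deg",round(np.degrees(best.x[2]),1),"1-IoU",np.round(cost(best.x,True),3))
    return best.x
def ground(d,u,v,z):
    K=d["camera_matrix"]; s=cv2.undistortPoints(np.array([[[u,v]]],float),K,np.array([d["k1"],0,0,0,0.]))[0,0]
    w=R.from_rotvec(np.ravel(d["rotation"])).as_matrix()@np.array([*s,1]); return d["xyz"]+w*(z-d["xyz"][2])/w[2]
E
python3 - <<'E'
from h import *
V=views()
d=V["top"];k=512/800
for n,u,v,z in[("felt_pad",273,247,10),("road_stand",435,228,10),("pond_stand",210,366,10),("track_stand",362,358,10)]:
    g=ground(d,u*k,v*k,z)
    fit(V,n,[g[0],g[1],0],0,yaws=np.radians([-15,0,15]))
g=ground(d,528*k,350*k,95);print("stack",g)
a=np.linspace(-np.pi,np.pi,12,endpoint=False)
key=fit(V,"key",[g[0],g[1],0],94,yaws=a)
ov=[("key",key,94)];van=fit(V,"van",[g[0],g[1],0],64,ov,yaws=a)
ov.append(("van",van,64));t=fit(V,"turtle",[g[0],g[1],0],36,ov,yaws=a)
ov.append(("turtle",t,36));w=fit(V,"wagon",[g[0],g[1],0],0,ov,yaws=a)
for n in("soldier","spinning_top"):
    for l in cams.cut_out("top",n)[:1]: print(n,ground(d,*l["rect"][:2],0))
tiles=[]
for n in V:
    d=V[n]; c=proj(d,np.array([[g[0],g[1],60.]]))[0].astype(int)
    f=8; cr=cv2.resize(d["image"][c[1]-30:c[1]+30,c[0]-24:c[0]+24,::-1],None,fx=f,fy=f,interpolation=cv2.INTER_CUBIC); raw=cr.copy()
    for nm,p,z,col in(("key",key,94,(0,255,255)),("van",van,64,(255,255,255)),("turtle",t,36,(255,255,0)),("wagon",w,0,(0,0,255))):
        for h in sil(d,nm,p,z,c-[24,30]): cv2.polylines(cr,[np.round(h*f/S).astype(int)],True,col,1)
    tiles+=[cr]
cv2.imwrite("pics/stack1.png",np.hstack(tiles))
E
```

```text
felt_pad [ 6.10855e+02  1.31799e+02 -4.30000e-02] deg -2.5 1-IoU [0.075 0.074]
road_stand [ 6.41985e+02 -1.12276e+02  7.20000e-02] deg 4.1 1-IoU [0.103 0.036]
pond_stand [ 4.28734e+02  2.20183e+02 -2.04000e-01] deg -11.7 1-IoU [0.105 0.045]
track_stand [ 4.47122e+02 -7.49000e+00 -1.29000e-01] deg -7.4 1-IoU [0.047 0.036]
stack [ 461.10188115 -235.0610566    95.        ]
key [ 4.52054e+02 -2.42094e+02  3.34000e-01] deg 19.1 1-IoU [1.    0.134]
van [ 459.783 -237.452   -2.563] deg -146.8 1-IoU [0.182 0.099]
turtle [ 457.728 -235.647    0.524] deg 30.0 1-IoU [0.243 0.18 ]
wagon [ 459.765 -238.04    -2.827] deg -162.0 1-IoU [0.164 0.244]
soldier [796.08724596  -6.34372094   0.        ]
spinning_top [ 585.73963398 -343.79808091    0.        ]
```

View pics/stack1.png

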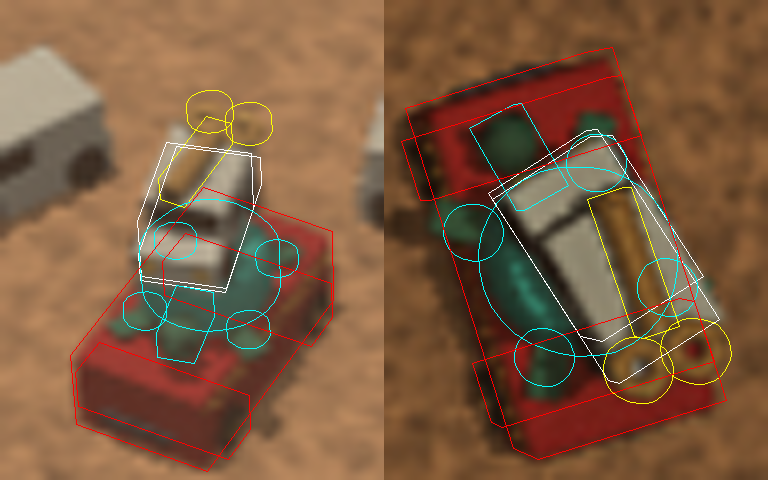

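```bash
cat > s2.py <<'E'
from h import *
V=views(); T={"top":V["top"]}; d=V["top"]
st={}
for n,g in[("felt_pad",(611,132,-.04)),("road_stand",(642,-112,.07)),("pond_stand",(429,220,0)),("track_stand",(447,-7,-.1))]:
    a=fit(T,n,g,0); b=fit({"scene":V["scene"]},n,a,0); st[n]=a
    P=np.array([[*a[:2],10.],[*b[:2],10.]]); q=proj(V["scene"],P); print("   scene px shift",q[1]-q[0])
a=np.radians
key=fit(T,"key",[457,-240,a(18)],94)
ov=[("key",key,94)];van=fit(T,"van",[460,-237,a(33)],64,ov)
ov.append(("van",van,64));t=fit(T,"turtle",[457,-236,a(30)],36,ov)
ov.append(("turtle",t,36));w=fit(T,"wagon",[460,-238,a(16)],0,ov)
L=[("key",key,94,(0,255,255)),("van",van,64,(255,255,255)),("turtle",t,36,(255,255,0)),("wagon",w,0,(0,0,255))]
c=proj(d,np.array([[460,-237,60.]]))[0].astype(int); f=10;off=c-[20,30]
cr=cv2.resize(d["image"][off[1]:off[1]+60,off[0]:off[0]+40,::-1],None,fx=f,fy=f,interpolation=cv2.INTER_CUBIC); r2=cr.copy()
for nm,p,z,col in L:
    for h in sil(d,nm,p,z,off): cv2.polylines(cr,[np.round(h*f/S).astype(int)],True,col,1)
    m=pick("top",nm,(460,-237),60,d)
    if m is not None:
        mm=cv2.resize(m[off[1]:off[1]+60,off[0]:off[0]+40],None,fx=f,fy=f,interpolation=0); cs,_=cv2.findContours(mm,0,2); cv2.drawContours(r2,cs,-1,col,1)
cv2.imwrite("pics/stack2.png",np.hstack([cr,r2]))
E
python3 s2.py
```

```text
felt_pad [ 6.09377e+02  1.33143e+02 -4.60000e-02] deg -2.7 1-IoU [0.041]
felt_pad [ 6.11308e+02  1.31260e+02 -1.00000e-03] deg -0.0 1-IoU [0.124]
   scene px shift [-1.07526886  0.02349513]
road_stand [ 6.41989e+02 -1.12108e+02  8.20000e-02] deg 4.7 1-IoU [0.066]
road_stand [ 6.45276e+02 -1.13845e+02  8.70000e-02] deg 5.0 1-IoU [0.099]
   scene px shift [-1.32653901  0.32712763]
pond_stand [4.28905e+02 2.20847e+02 1.55000e-01] deg 8.9 1-IoU [0.028]
pond_stand [4.29632e+02 2.20554e+02 2.33000e-01] deg 13.3 1-IoU [0.043]
   scene px shift [-0.25549106  0.09877615]
track_stand [ 4.45784e+02 -7.93800e+00 -1.24000e-01] deg -7.1 1-IoU [0.063]
track_stand [ 4.47751e+02 -6.90900e+00 -1.23000e-01] deg -7.0 1-IoU [0.085]
   scene px shift [-0.18243011  0.56492916]
key [ 4.52124e+02 -2.42054e+02  3.38000e-01] deg 19.4 1-IoU [0.151]
van [ 457.709 -236.859    0.555] deg 31.8 1-IoU [0.128]
turtle [ 456.321 -236.305    0.535] deg 30.6 1-IoU [0.347]
wagon [ 4.58343e+02 -2.36466e+02  3.21000e-01] deg 18.4 1-IoU [0.185]
```

View pics/stack2.png

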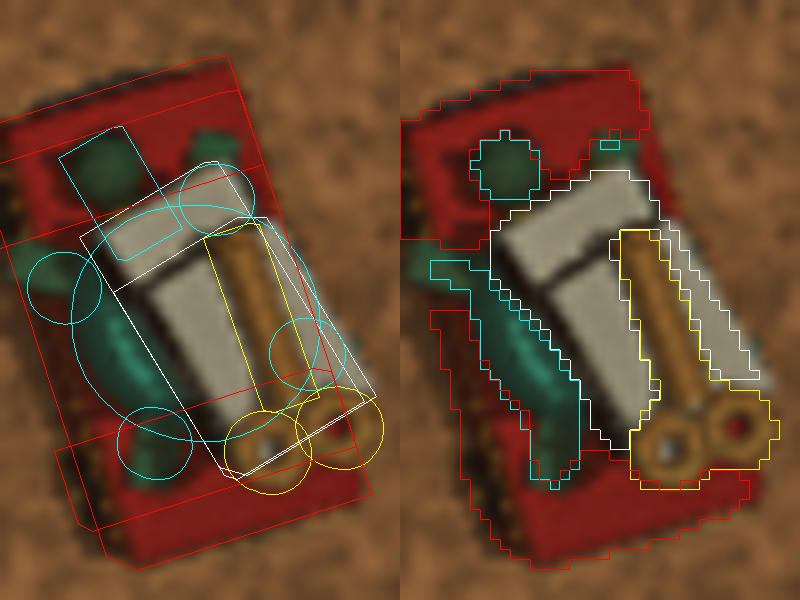

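The enlarged crop confirms the 60 mm van in the stack (white, about 60x32 mm on the 52 mm turtle). The two loose vans, at top-view (608,363) and (513,445), are visibly bigger, so they are the look-alikes. The fits agree with the picture to about 2 mm. Next I'll write a motion calculator.

```bash
cat > mv.py <<'E'
import sys,numpy as np
from workcell import ctrl
from scipy.spatial.transform import Rotation as R
# usage: mv.py x y z objyaw_deg : turn needed first/last, and shift in tool axes before and after the turn (units)
x,y,z,a=map(float,sys.argv[1:5]); o=ctrl.get_obs(); r=R.from_rotvec(o["orientation"]).as_matrix()
yy=np.degrees(np.arctan2(r[1,1],r[0,1])); dw=(a+90-yy+90)%180-90
if len(sys.argv)>5: dw+=float(sys.argv[5])
D=np.array([x,y,z])-o["ee_pos"]; r2=R.from_euler("z",dw,degrees=True).as_matrix()@r
print("t",round(o["t"],1),"pos",o["ee_pos"].round(1),"w",round(o["width"],1),"q",o["qpos"].round(2),"tilt",r[:,2].round(3))
print("turn units",round(-dw/5,2),"shift before turn",(r.T@D/25).round(3),"after turn",(r2.T@D/25).round(3))
E
python3 mv.py 450 150 225 19.4; python3 mv.py 455 -241 225 19.4 -180
```

```text
t 2.0 pos [179.2 598.8 222.7] w 87.6 q [ 1.26  0.42  1.63 -0.    1.09 -0.02] tilt [ 0. -0. -1.]
turn units -7.21 shift before turn [-15.525 -14.091  -0.093] after turn [ -4.256 -20.53   -0.093]
t 2.0 pos [179.2 598.8 222.7] w 87.6 q [ 1.26  0.42  1.63 -0.    1.09 -0.02] tilt [ 0. -0. -1.]
turn units 28.79 shift before turn [-20.201 -29.017  -0.093] after turn [-0.751 35.348 -0.093]
```

Call:
move_arm(
  steps=[
    [[-0.97,-0.88,0],0,0],
    [[-0.97,-0.88,0],0,0],
    [[-0.97,-0.88,0],0,0],
    [[-0.97,-0.88,0],0,0],
    [[-0.97,-0.88,0],0,0],
    [[-0.97,-0.88,0],0,0],
    [[-0.97,-0.88,0],0,0],
    [[-0.97,-0.88,0],0,0],
    [[-0.97,-0.88,0],0,0],
    [[-0.97,-0.88,0],0,0],
    [[-0.97,-0.88,0],0,0],
    [[-0.97,-0.88,0],0,0],
    [[-0.97,-0.88,0],0,0],
    [[-0.97,-0.88,0],0,0],
    [[-0.97,-0.88,0],0,0],
    [[-0.97,-0.88,0],0,0],
  ],
)

```text
t: 3.33
ee_pos: [450.7, 148.8, 223.0]
orientation: [0.455, 3.108, 0.0]
ft_force: [0.6, 0.1, -0.3]
width: 87.8
grasp_force: 0.0
```

Call:
move_arm(
  steps=[
    [[0,0,0],1,0],
    [[0,0,0],1,0],
    [[0,0,0],1,0],
    [[0,0,0],1,0],
    [[0,0,0],1,0],
    [[0,0,0],1,0],
    [[0,0,0],1,0],
    [[0,0,0],1,0],
    [[0,0,0],1,0],
    [[0,0,0],1,0],
    [[0,0,0],1,0],
    [[0,0,0],1,0],
    [[0,0,0],1,0],
    [[0,0,0],1,0],
    [[0,0,0],1,0],
    [[0,0,0],1,0],
    [[0,0,0],1,0],
    [[0,0,0],1,0],
    [[0,0,0],1,0],
    [[0,0,0],1,0],
  ],
)

```text
t: 5.0
ee_pos: [450.0, 150.3, 222.8]
orientation: [2.677, 1.644, 0.0]
ft_force: [0.1, 0.2, 0.3]
width: 87.9
grasp_force: 0.0
```

```bash
python3 mv.py 455.9 -240.7 180 19.4
```

```text
t 5.0 pos [450.  150.3 222.8] w 87.9 q [0.3  0.2  1.95 0.   0.99 0.77] tilt [ 0.  0. -1.]
turn units 8.74 shift before turn [-13.84    7.289   1.71 ] after turn [-4.973 14.83   1.713]
```

Call:
move_arm(
  steps=[
    [[-0.923,0.486,0.114],0,0],
    [[-0.923,0.486,0.114],0,0],
    [[-0.923,0.486,0.114],0,0],
    [[-0.923,0.486,0.114],0,0],
    [[-0.923,0.486,0.114],0,0],
    [[-0.923,0.486,0.114],0,0],
    [[-0.923,0.486,0.114],0,0],
    [[-0.923,0.486,0.114],0,0],
    [[-0.923,0.486,0.114],0,0],
    [[-0.923,0.486,0.114],0,0],
    [[-0.923,0.486,0.114],0,0],
    [[-0.923,0.486,0.114],0,0],
    [[-0.923,0.486,0.114],0,0],
    [[-0.923,0.486,0.114],0,0],
    [[-0.923,0.486,0.114],0,0],
  ],
)

```text
t: 6.25
ee_pos: [457.4, -242.2, 179.9]
orientation: [2.674, 1.649, 0.0]
ft_force: [0.5, 0.4, 0.1]
width: 87.9
grasp_force: 0.0
```

Call:
move_arm(
  steps=[
    [[0,0,0],0.97,0],
    [[0,0,0],0.97,0],
    [[0,0,0],0.97,0],
    [[0,0,0],0.97,0],
    [[0,0,0],0.97,0],
    [[0,0,0],0.97,0],
    [[0,0,0],0.97,0],
    [[0,0,0],0.97,0],
    [[0,0,0],0.97,0],
    [[0,0,0],0,0.4],
    [[0,0,0],0,0.4],
    [[0,0,0],0,0.4],
  ],
)

```text
t: 7.25
ee_pos: [457.5, -240.8, 180.0]
orientation: [3.095, 0.541, 0.0]
ft_force: [0.5, 0.1, -0.3]
width: 71.2
grasp_force: 0.0
```

```bash
python3 mv.py 455.9 -240.7 96 19.4; python3 - <<'E'
from h import *
d=cams.get_image("top"); o=ctrl.get_obs()
r=R.from_rotvec(o["orientation"]).as_matrix(); im=d["image"][:,:,::-1]
q=[proj(d,(o["ee_pos"]+r@np.array([0,s*o["width"]/2,0]))[None])[0] for s in(1,-1)]
print(q,o["width"])
c=proj(d,np.array([[456.,-240,100]]))[0].astype(int);off=c-[38,28];f=10
cr=cv2.resize(im[off[1]:off[1]+56,off[0]:off[0]+76],None,fx=f,fy=f,interpolation=cv2.INTER_CUBIC)
for p in q: cv2.drawMarker(cr,tuple(np.round((p-off+.5)*f).astype(int)),(255,0,255),0,20,1)
cv2.imwrite("pics/g1.png",cr)
E
```

```text
t 7.2 pos [ 457.5 -240.8  180. ] w 71.2 q [-0.51  0.32  1.9   0.    0.92  0.72] tilt [ 0. -0. -1.]
turn units 0.08 shift before turn [-0.06  -0.027  3.359] after turn [-0.06  -0.027  3.359]
[array([367.69225847, 221.17246799]), array([334.25143515, 232.82730342])] 67.4560885220349
```

View pics/g1.png

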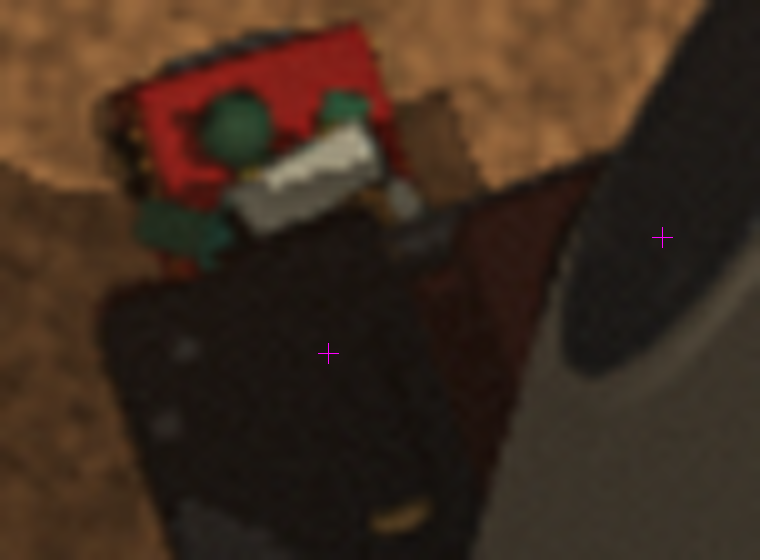

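The gripper hides the key from above, so this picture does not help. The fits already match well, so I'll descend.

Call:
move_arm(
  steps=[
    [[-0.06,-0.03,0.7],0.08,0.5],
    [[0,0,0.7],0,0.5],
    [[0,0,0.7],0,0.5],
    [[0,0,0.7],0,0.5],
    [[0,0,0.4],0,0.5],
    [[0,0,0.13],0,0.5],
    [[0,0,0],0,0.5],
    [[0,0,0],0,0.6],
    [[0,0,0],0,0.7],
    [[0,0,0],0,0.8],
    [[0,0,0],0,0.9],
    [[0,0,0],0,1],
    [[0,0,0],0,1],
    [[0,0,0],0,1],
    [[0,0,0],0,1],
    [[0,0,0],0,1],
  ],
)

```text
t: 8.63
ee_pos: [456.1, -240.8, 97.0]
orientation: [3.097, 0.526, 0.001]
ft_force: [-0.8, 0.1, 4.8]
width: 9.1
grasp_force: 30.0
```

```bash
python3 mv.py 455.9 -240.7 96 19.4
```

```text
t 8.6 pos [ 456.1 -240.8   97. ] w 9.1 q [-0.51  0.46  1.95 -0.    0.73  0.73] tilt [ 0.001 -0.    -1.   ]
turn units -0.02 shift before turn [-0.006 -0.005  0.041] after turn [-0.006 -0.005  0.041]
```

Call:
move_arm(
  steps=[
    [[0,0,-0.1],0,1],
    [[0,0,-0.3],0,1],
    [[0,0,-0.6],0,1],
    [[0,0,-0.8],0,1],
    [[0,0,-0.8],0,1],
    [[0,0,-0.8],0,1],
    [[0,0,-0.6],0,1],
    [[0,0,0],0,1],
  ],
)

```text
t: 9.3
ee_pos: [457.4, -241.5, 199.9]
orientation: [3.094, 0.526, 0.007]
ft_force: [0.1, -0.8, -0.3]
width: 9.4
grasp_force: 30.0
```

```bash
python3 - <<'E'
import numpy as np
a=np.radians(-2.7);print(609.4+4*np.cos(a),133.1+4*np.sin(a))
E
python3 mv.py 613.4 132.9 120 -2.7; python3 - <<'E'
from h import *
d=cams.get_image("scene"); o=ctrl.get_obs(); print(o["width"],o["grasp_force"],o["ft_force"])
c=proj(d,np.array([[456.,-240,120]]))[0].astype(int);off=c-[35,28];f=10
cv2.imwrite("pics/g2.png",cv2.resize(d["image"][off[1]:off[1]+56,off[0]:off[0]+70,::-1],None,fx=f,fy=f,interpolation=cv2.INTER_CUBIC))
E
```

```text
613.3955594998479 132.91157419716143
t 9.3 pos [ 457.4 -241.5  199.9] w 9.4 q [-0.51  0.29  1.89  0.    0.95  0.73] tilt [ 0.005 -0.003 -1.   ]
turn units 4.4 shift before turn [ 10.823 -12.086   3.187] after turn [  5.515 -15.265   3.155]
8.77361701965785 29.999318718910217 [ 0.12834744 -0.23766675 -0.62666425]
```

View pics/g2.png

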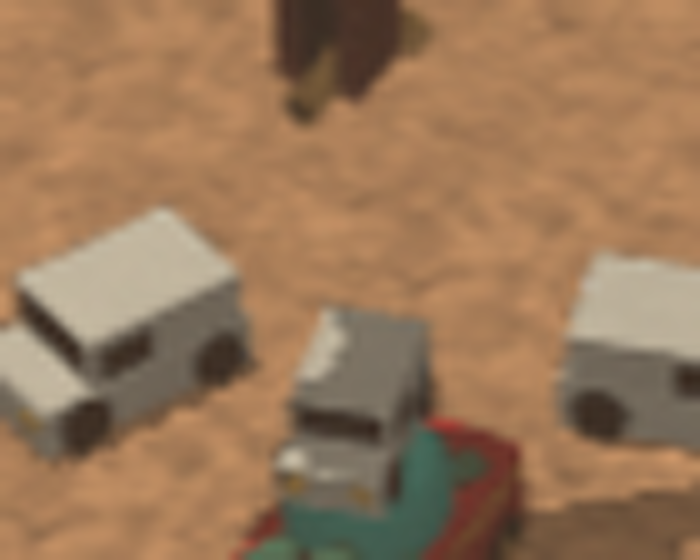

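The key is held between the fingers, from tip (305,100) to bow (420,30), and the stack is undisturbed. I'll carry it to the felt.

Call:
move_arm(
  steps=[
    [[0.72,-0.805,0],0,1],
    [[0.72,-0.805,0],0,1],
    [[0.72,-0.805,0],0,1],
    [[0.72,-0.805,0],0,1],
    [[0.72,-0.805,0],0,1],
    [[0.72,-0.805,0],0,1],
    [[0.72,-0.805,0],0,1],
    [[0.72,-0.805,0],0,1],
    [[0.72,-0.805,0],0,1],
    [[0.72,-0.805,0],0,1],
    [[0.72,-0.805,0],0,1],
    [[0.72,-0.805,0],0,1],
    [[0.72,-0.805,0],0,1],
    [[0.72,-0.805,0],0,1],
    [[0.72,-0.805,0],0,1],
  ],
)

```text
t: 10.6
ee_pos: [610.4, 134.6, 194.9]
orientation: [3.097, 0.526, -0.004]
ft_force: [0.7, -0.2, -0.1]
width: 9.1
grasp_force: 30.0
```

Call:
move_arm(
  steps=[
    [[0,0,0.7],0.88,1],
    [[0,0,0.7],0.88,1],
    [[0,0,0.7],0.88,1],
    [[0,0,0.7],0.88,1],
    [[0,0,0.7],0.88,1],
    [[0,0,0.7],0,1],
    [[0,0,0.7],0,1],
    [[0,0,0],0,1],
    [[0,0,0],0,1],
  ],
)

```text
t: 11.35
ee_pos: [609.4, 133.2, 72.3]
orientation: [3.14, -0.074, -0.006]
ft_force: [0.2, -0.9, -0.3]
width: 9.0
grasp_force: 30.0
```

```bash
python3 mv.py 613.4 132.9 14 -2.7;  python3 - <<'E'
from h import *
ts=[]
for n in("scene","top"):
    d=cams.get_image(n);c=proj(d,np.array([[612.,133,60]]))[0].astype(int);off=c-[20,28];f=10
    ts.append(cv2.resize(d["image"][off[1]:off[1]+56,off[0]:off[0]+40,::-1],None,fx=f,fy=f,interpolation=cv2.INTER_CUBIC))
cv2.imwrite("pics/g3.png",np.hstack(ts))
E
```

```text
t 11.3 pos [609.4 133.2  72.3] w 9.0 q [0.2  0.62 1.71 0.   0.82 1.81] tilt [-0.004 -0.001 -1.   ]
turn units -0.0 shift before turn [1.71e-01 1.00e-03 2.33e+00] after turn [1.71e-01 1.00e-03 2.33e+00]
```

View pics/g3.png

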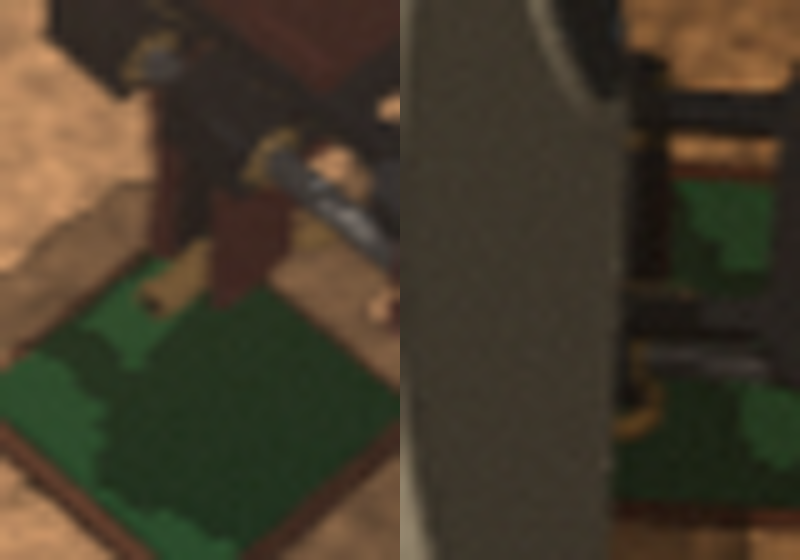

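The key is level in the fingers, above the felt. I'll lower and release it.

Call:
move_arm(
  steps=[
    [[0.17,0,0.6],0,1],
    [[0,0,0.6],0,1],
    [[0,0,0.6],0,1],
    [[0,0,0.4],0,1],
    [[0,0,0.1],0,1],
    [[0,0,0.05],0,1],
    [[0,0,0],0,1],
    [[0,0,0],0,1],
  ],
)

```text
t: 12.12
ee_pos: [615.7, 133.4, 16.0]
orientation: [-3.141, 0.074, -0.002]
ft_force: [-0.1, 0.7, -1.1]
width: 9.1
grasp_force: 30.0
```

```bash
python3 mv.py 613.4 132.9 13 -2.7
```

```text
t 12.1 pos [615.7 133.4  16. ] w 9.1 q [ 0.19  0.71  1.71 -0.    0.72  1.81] tilt [ 0.001  0.    -1.   ]
turn units -0.0 shift before turn [-0.092  0.024  0.122] after turn [-0.092  0.024  0.122]
```

Call:
move_arm(
  steps=[
    [[-0.05,0,0.07],0,1],
    [[0,0,0.02],0,1],
    [[0,0,0],0,1],
    [[0,0,0],0,1],
  ],
)

```text
t: 12.45
ee_pos: [614.1, 133.4, 13.4]
orientation: [-3.141, 0.074, -0.0]
ft_force: [-0.5, -0.3, -0.5]
width: 8.6
grasp_force: 30.0
```

```bash
python3 mv.py 613.4 132.9 13 -2.7; python3 -c "
from workcell import ctrl;print(ctrl.get_obs()['ft_force'])"
```

```text
t 12.4 pos [614.1 133.4  13.4] w 8.6 q [ 0.19  0.71  1.71 -0.    0.72  1.81] tilt [ 0.  0. -1.]
turn units -0.0 shift before turn [-0.026  0.021  0.015] after turn [-0.026  0.021  0.015]
[-0.53727551 -0.2580874  -0.50798296]
```

Call:
move_arm(
  steps=[
    [[0,0,0.05],0,1],
    [[0,0,0.04],0,1],
    [[0,0,0],0,1],
    [[0,0,0],0,1],
  ],
)

```text
t: 12.78
ee_pos: [614.3, 133.4, 12.9]
orientation: [-3.141, 0.074, -0.001]
ft_force: [-5.3, -2.3, 16.8]
width: 9.0
grasp_force: 30.0
```

Contact. I'll back off slightly, open and rise.

Call:
move_arm(
  steps=[
    [[0,0,-0.04],0,1],
    [[0,0,0],0,0.85],
    [[0,0,0],0,0.7],
    [[0,0,0],0,0.5],
    [[0,0,0],0,0.3],
    [[0,0,0],0,0],
    [[0,0,0],0,0],
    [[0,0,-0.3],0,0],
    [[0,0,-0.8],0,0],
    [[0,0,-1],0,0],
    [[0,0,-1],0,0],
    [[0,0,-1],0,0],
    [[0,0,-1],0,0],
    [[0,0,-1],0,0],
    [[0,0,-1],0,0],
  ],
)

```text
t: 14.03
ee_pos: [613.8, 133.3, 191.3]
orientation: [-3.141, 0.074, -0.001]
ft_force: [0.8, -0.1, 0.4]
width: 87.5
grasp_force: 0.0
```

```bash
python3 mv.py 459 -237 180 32
```

```text
t 14.0 pos [613.8 133.3 191.3] w 87.5 q [ 0.19  0.46  1.65 -0.    1.03  1.81] tilt [ 0.  0. -1.]
turn units -6.94 shift before turn [-5.484 15.089  0.448] after turn [-13.1     9.282   0.446]
```

Call:
move_arm(
  steps=[
    [[-0.3,0.9,0],-0.87,0],
    [[-0.3,0.9,0],-0.87,0],
    [[-0.3,0.9,0],-0.87,0],
    [[-0.3,0.9,0],-0.87,0],
    [[-0.3,0.9,0],-0.87,0],
    [[-0.3,0.9,0],-0.87,0],
    [[-0.3,0.9,0],-0.87,0],
    [[-0.3,0.9,0],-0.87,0],
    [[0,0,0],0,0],
  ],
)

```text
t: 14.78
ee_pos: [595.2, -55.9, 190.2]
orientation: [3.017, 0.869, 0.001]
ft_force: [-0.2, -0.2, 0.2]
width: 87.6
grasp_force: 0.0
```

```bash
cat > look.py <<'E'
from h import *
import sys
# look.py out  name,x,y,z,yawdeg ...  : fits in top camera in given order (earlier ones hide later if close), overlay per camera
V=views(); T={"top":V["top"]}; ov=[];L=[]
for s in sys.argv[2:]:
    n,x,y,z,a=s.split(","); x,y,z,a=map(float,(x,y,z,a))
    try: p=fit(T,n,[x,y,np.radians(a)],z,[o for o in ov if np.hypot(o[1][0]-x,o[1][1]-y)<80])
    except Exception as e: print(n,"no fit",e); continue
    ov.append((n,p,z)); L.append((n,p,z))
tiles=[]
for n,d in V.items():
    for x,y in dict.fromkeys((round(l[1][0]/100),round(l[1][1]/100)) for l in L):
        G=[l for l in L if (round(l[1][0]/100),round(l[1][1]/100))==(x,y)]
        f=8;off=proj(d,np.array([[*G[0][1][:2],30.]]))[0].astype(int)-24
        cr=cv2.resize(d["image"][off[1]:off[1]+48,off[0]:off[0]+48,::-1],None,fx=f,fy=f,interpolation=cv2.INTER_CUBIC)
        for nm,p,z in G:
            for h in sil(d,nm,p,z,off): cv2.polylines(cr,[np.round(h*f/S).astype(int)],True,(255,0,255),1)
        tiles.append(cr)
m=len(tiles)//2; im=np.vstack([np.hstack(tiles[:m]),np.hstack(tiles[m:])])
k=min(1,800/im.shape[1],600/im.shape[0]); cv2.imwrite(f"pics/{sys.argv[1]}.png",cv2.resize(im,None,fx=k,fy=k))
E
python3 mv.py 459 -237 180 32; python3 look.py l1 key,609,133,10,-2.7 felt_pad,609.4,133,0,-2.7 van,458,-237,64,32 turtle,457,-236,36,30 wagon,458,-237,0,17
```

```text
t 14.8 pos [595.2 -55.9 190.2] w 87.6 q [-0.11  0.42  1.72 -0.    1.    0.9 ] tilt [ 0.001 -0.001 -1.   ]
turn units 0.03 shift before turn [-8.467  3.234  0.407] after turn [-8.459  3.255  0.407]
key [ 6.10160e+02  1.34792e+02 -8.00000e-02] deg -4.6 1-IoU [0.326]
miss top felt_pad
felt_pad [ 6.094e+02  1.330e+02 -4.700e-02] deg -2.7 1-IoU []
van [ 459.422 -237.181    0.505] deg 28.9 1-IoU [0.097]
turtle [ 456.911 -235.964    0.521] deg 29.8 1-IoU [0.273]
wagon [ 4.58881e+02 -2.36909e+02  2.74000e-01] deg 15.7 1-IoU [0.161]
```

View pics/l1.png

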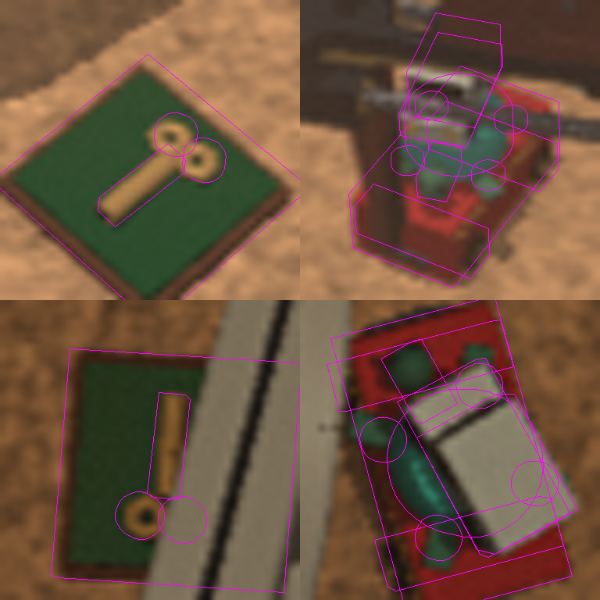

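The key lies on the felt and looks centred. The van is in clear view at 30°. Next, the van.

Call:
move_arm(
  steps=[
    [[-0.847,0.323,0.04],0.04,0],
    [[-0.847,0.323,0.04],0.04,0],
    [[-0.847,0.323,0.04],0.04,0],
    [[-0.847,0.323,0.04],0.04,0],
    [[-0.847,0.323,0.04],0.04,0],
    [[-0.847,0.323,0.04],0.04,0],
    [[-0.847,0.323,0.04],0.04,0],
    [[-0.847,0.323,0.04],0.04,0],
    [[-0.847,0.323,0.04],0.04,0],
    [[-0.847,0.323,0.04],0.04,0],
    [[0,0,0.6],0,0.1],
    [[0,0,0.6],0,0.1],
    [[0,0,0],0,0.1],
    [[0,0,0],0,0.1],
  ],
)

```text
t: 16.3
ee_pos: [455.1, -230.6, 149.1]
orientation: [-3.033, -0.816, 0.002]
ft_force: [-0.2, 0.1, -0.0]
width: 79.0
grasp_force: 0.0
```

```bash
python3 mv.py 459.2 -237.1 70 30
```

```text
t 16.3 pos [ 455.1 -230.6  149.1] w 79.0 q [-0.49  0.36  1.94  0.    0.85  0.55] tilt [-0.001  0.001 -1.   ]
turn units 0.02 shift before turn [0.013 0.314 3.164] after turn [0.014 0.314 3.164]
```

Call:
move_arm(
  steps=[
    [[0.01,0.314,0.5],0,0.1],
    [[0,0,0.7],0,0.1],
    [[0,0,0.7],0,0.1],
    [[0,0,0.7],0,0.1],
    [[0,0,0.4],0,0.1],
    [[0,0,0.16],0,0.1],
    [[0,0,0],0,0.1],
    [[0,0,0],0,0.1],
  ],
)

```text
t: 16.97
ee_pos: [460.1, -238.0, 71.1]
orientation: [3.033, 0.816, 0.001]
ft_force: [-0.1, -0.8, 0.1]
width: 79.1
grasp_force: 0.0
```

```bash
python3 mv.py 459.2 -237.1 70 30
```

```text
t 17.0 pos [ 460.1 -238.    71.1] w 79.1 q [-0.5   0.5   1.96  0.    0.68  0.54] tilt [ 0.001 -0.    -1.   ]
turn units 0.02 shift before turn [-0.014 -0.048  0.043] after turn [-0.014 -0.048  0.043]
```

Now I'll close gently and lift.

Call:
move_arm(
  steps=[
    [[0,-0.03,0.02],0,0.3],
    [[0,0,0],0,0.4],
    [[0,0,0],0,0.5],
    [[0,0,0],0,0.55],
    [[0,0,0],0,0.6],
    [[0,0,0],0,0.65],
    [[0,0,0],0,0.7],
    [[0,0,0],0,1],
    [[0,0,0],0,1],
    [[0,0,0],0,1],
    [[0,0,-0.1],0,1],
    [[0,0,-0.4],0,1],
    [[0,0,-0.8],0,1],
    [[0,0,-0.8],0,1],
    [[0,0,-0.8],0,1],
    [[0,0,-0.8],0,1],
    [[0,0,-0.5],0,1],
    [[0,0,0],0,1],
  ],
)

```text
t: 18.47
ee_pos: [460.6, -238.0, 178.2]
orientation: [3.03, 0.814, 0.006]
ft_force: [0.2, 0.4, -0.5]
width: 31.7
grasp_force: 30.0
```

```bash
python3 mv.py 642 -112.1 100 4.5
```

```text
t 18.5 pos [ 460.6 -238.   178.2] w 31.7 q [-0.5   0.33  1.9   0.    0.91  0.55] tilt [ 0.005 -0.002 -1.   ]
turn units 5.12 shift before turn [ 8.793 -0.736  3.149] after turn [ 7.618 -4.467  3.129]
```

Call:
move_arm(
  steps=[
    [[0.88,-0.074,0],0,1],
    [[0.88,-0.074,0],0,1],
    [[0.88,-0.074,0],0,1],
    [[0.88,-0.074,0],0,1],
    [[0.88,-0.074,0],0,1],
    [[0.88,-0.074,0],0,1],
    [[0.88,-0.074,0],0,1],
    [[0.88,-0.074,0],0,1],
    [[0.88,-0.074,0],0,1],
    [[0.88,-0.074,0],0,1],
    [[0,0,0.7],0.853,1],
    [[0,0,0.7],0.853,1],
    [[0,0,0.7],0.853,1],
    [[0,0,0.7],0.853,1],
    [[0,0,0.7],0.853,1],
    [[0,0,0.7],0.853,1],
    [[0,0,0],0,1],
    [[0,0,0],0,1],
    [[0,0,0],0,1],
  ],
)

```text
t: 20.05
ee_pos: [640.5, -111.0, 70.3]
orientation: [3.139, 0.127, 0.0]
ft_force: [0.8, 0.7, 0.0]
width: 32.0
grasp_force: 30.0
```

```bash
python3 mv.py 642 -112.1 19 4.5; python3 look.py l2 van,642,-112,70,4.5 road_stand,642,-112,0,4.5
```

```text
t 20.1 pos [ 640.5 -111.    70.3] w 32.0 q [-0.19  0.65  1.65  0.    0.84  1.3 ] tilt [ 0. -0. -1.]
turn units 0.02 shift before turn [0.057 0.05  2.054] after turn [0.058 0.05  2.054]
miss top van
van [ 6.42e+02 -1.12e+02  7.90e-02] deg 4.5 1-IoU []
miss top road_stand
road_stand [ 6.42e+02 -1.12e+02  7.90e-02] deg 4.5 1-IoU []
```

View pics/l2.png

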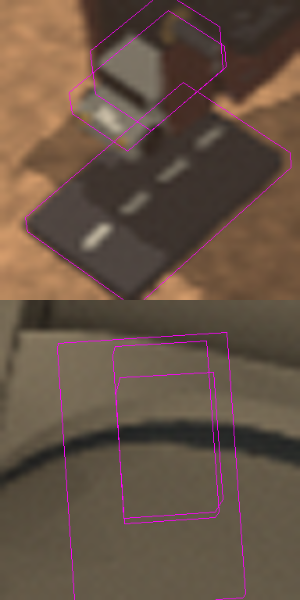

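The van is held upright over the road plate and matches the projected model. I'll lower it.

Call:
move_arm(
  steps=[
    [[0.05,0.04,0.6],0,1],
    [[0,0,0.6],0,1],
    [[0,0,0.5],0,1],
    [[0,0,0.25],0,1],
    [[0,0,0.1],0,1],
    [[0,0,0.05],0,1],
    [[0,0,0],0,1],
    [[0,0,0],0,1],
    [[0,0,0],0,1],
  ],
)

```text
t: 21.0
ee_pos: [642.0, -111.9, 17.9]
orientation: [3.139, 0.123, 0.002]
ft_force: [0.2, -0.3, -0.5]
width: 32.2
grasp_force: 30.0
```

```bash
python3 mv.py 642 -112.1 16 4.5
```

```text
t 21.0 pos [ 642.  -111.9   17.9] w 32.2 q [-0.19  0.73  1.66  0.    0.76  1.3 ] tilt [ 0.001 -0.    -1.   ]
turn units -0.0 shift before turn [-0.001  0.006  0.074] after turn [-0.001  0.006  0.074]
```

Call:
move_arm(
  steps=[
    [[0,0,0.05],0,1],
    [[0,0,0.03],0,1],
    [[0,0,0],0,1],
    [[0,0,0],0,1],
  ],
)

```text
t: 21.33
ee_pos: [642.0, -112.0, 16.0]
orientation: [3.139, 0.123, 0.001]
ft_force: [-0.8, -0.3, 3.9]
width: 31.7
grasp_force: 30.0
```

Call:
move_arm(
  steps=[
    [[0,0,0],0,0.6],
    [[0,0,0],0,0.4],
    [[0,0,0],0,0.2],
    [[0,0,0],0,0],
    [[0,0,0],0,0],
    [[0,0,0],0,0],
    [[0,0,-0.4],0,0],
    [[0,0,-0.8],0,0],
    [[0,0,-1],0,0],
    [[0,0,-1],0,0],
    [[0,0,-1],0,0],
    [[0,0,-1],0,0],
    [[0,0,-1],0,0],
  ],
)

```text
t: 22.42
ee_pos: [641.4, -111.8, 172.5]
orientation: [3.139, 0.123, 0.001]
ft_force: [0.3, 0.1, -0.4]
width: 87.5
grasp_force: 0.0
```

Call:
move_arm(
  steps=[
    [[-0.2,-1,0],0,0],
    [[-0.2,-1,0],0,0],
    [[-0.2,-1,0],0,0],
    [[-0.2,-1,0],0,0],
    [[-0.2,-1,0],0,0],
    [[-0.2,-1,0],0,0],
    [[-0.2,-1,0],0,0],
    [[-0.2,-1,0],0,0],
    [[0,0,0],0,0],
  ],
)

```text
t: 23.17
ee_pos: [584.8, 87.8, 171.2]
orientation: [-3.138, -0.128, 0.0]
ft_force: [-0.5, 0.8, 0.3]
width: 87.9
grasp_force: 0.0
```

```bash
python3 mv.py 457 -236 150 30; python3 look.py l3 van,642,-112,10,4.5 road_stand,642,-112,0,4.5 turtle,457,-236,36,30 wagon,458,-237,0,17
```

```text
t 23.2 pos [584.8  87.8 171.2] w 87.9 q [0.13 0.44 1.74 0.   0.96 1.62] tilt [-0.     0.001 -1.   ]
turn units -5.07 shift before turn [-6.147 12.494  0.836] after turn [-10.902   8.662   0.84 ]
van [ 6.40171e+02 -1.10824e+02  9.70000e-02] deg 5.6 1-IoU [0.061]
road_stand [ 6.41999e+02 -1.12023e+02  8.00000e-02] deg 4.6 1-IoU [0.187]
turtle [ 458.585 -236.284    0.556] deg 31.8 1-IoU [0.141]
wagon [ 4.58839e+02 -2.36883e+02  2.95000e-01] deg 16.9 1-IoU [0.131]
```

View pics/l3.png

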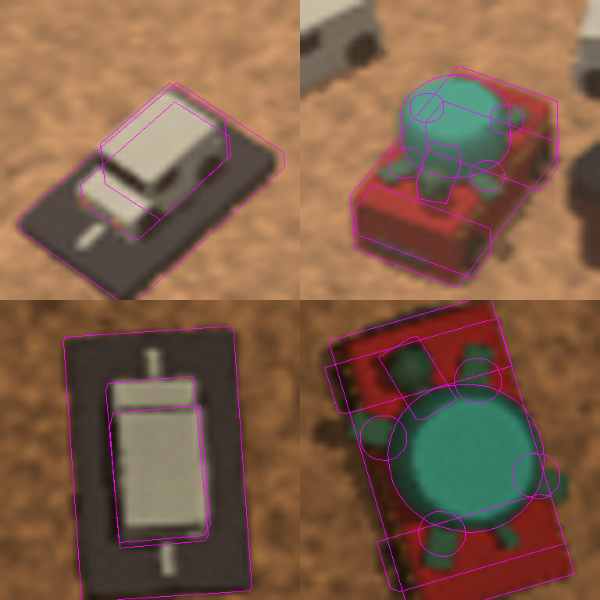

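The van is upright, in line with the dashes and centred (plate margins are even in the top view). The turtle is clear: shell centre (465,455), head at (410,365), about 30.5°. Next, the turtle.

Call:
move_arm(
  steps=[
    [[-0.472,0.96,0],0,0],
    [[-0.472,0.96,0],0,0],
    [[-0.472,0.96,0],0,0],
    [[-0.472,0.96,0],0,0],
    [[-0.472,0.96,0],0,0],
    [[-0.472,0.96,0],0,0],
    [[-0.472,0.96,0],0,0],
    [[-0.472,0.96,0],0,0],
    [[-0.472,0.96,0],0,0],
    [[-0.472,0.96,0],0,0],
    [[-0.472,0.96,0],0,0],
    [[-0.472,0.96,0],0,0],
    [[-0.472,0.96,0],0,0],
    [[0,0,0.4],-0.86,0],
    [[0,0,0.4],-0.86,0],
    [[0,0,0.4],-0.86,0],
    [[0,0,0.4],-0.86,0],
    [[0,0,0.4],-0.86,0],
    [[0,0,0.4],-0.86,0],
    [[0,0,0],0,0],
  ],
)

```text
t: 25.13
ee_pos: [456.2, -239.0, 108.9]
orientation: [-3.03, -0.822, 0.003]
ft_force: [-0.6, 0.9, 0.2]
width: 87.5
grasp_force: 0.0
```

```bash
python3 mv.py 458.2 -236 46 30.5
```

```text
t 25.1 pos [ 456.2 -239.   108.9] w 87.5 q [-0.51  0.44  1.95 -0.    0.76  0.54] tilt [-0.003  0.001 -1.   ]
turn units -0.03 shift before turn [ 0.135 -0.057  2.515] after turn [ 0.136 -0.057  2.515]
```

Call:
move_arm(
  steps=[
    [[0.11,-0.05,0.4],0,0],
    [[0,0,0.6],0,0],
    [[0,0,0.6],0,0],
    [[0,0,0.5],0,0],
    [[0,0,0.3],0,0],
    [[0,0,0.1],0,0],
    [[0,0,0],0,0],
    [[0,0,0],0,0],
  ],
)

```text
t: 25.8
ee_pos: [459.6, -236.5, 48.3]
orientation: [3.032, 0.82, 0.001]
ft_force: [0.0, 0.7, -0.9]
width: 87.9
grasp_force: 0.0
```

```bash
python3 mv.py 458.2 -236 46 30.5
```

```text
t 25.8 pos [ 459.6 -236.5   48.3] w 87.9 q [-0.5   0.54  1.96  0.    0.63  0.54] tilt [ 0.001 -0.    -1.   ]
turn units -0.05 shift before turn [-0.04  -0.044  0.092] after turn [-0.04  -0.044  0.092]
```

Call:
move_arm(
  steps=[
    [[-0.02,-0.03,0.06],0,0.1],
    [[0,0,0],0,0.2],
    [[0,0,0],0,0.28],
    [[0,0,0],0,0.34],
    [[0,0,0],0,0.38],
    [[0,0,0],0,0.42],
    [[0,0,0],0,0.46],
    [[0,0,0],0,1],
    [[0,0,0],0,1],
    [[0,0,0],0,1],
    [[0,0,-0.1],0,1],
    [[0,0,-0.4],0,1],
    [[0,0,-0.8],0,1],
    [[0,0,-0.8],0,1],
    [[0,0,-0.8],0,1],
    [[0,0,-0.8],0,1],
    [[0,0,-0.5],0,1],
    [[0,0,0],0,1],
  ],
)

```text
t: 27.3
ee_pos: [459.9, -236.5, 154.5]
orientation: [3.029, 0.82, 0.006]
ft_force: [0.2, 0.4, -0.8]
width: 51.5
grasp_force: 30.0
```

```bash
python3 mv.py 428.9 220.6 80 10
```

```text
t 27.3 pos [ 459.9 -236.5  154.5] w 51.5 q [-0.5   0.36  1.92  0.    0.85  0.54] tilt [ 0.004 -0.002 -1.   ]
turn units 4.06 shift before turn [  8.149 -16.425   2.933] after turn [  1.948 -18.235   2.91 ]
```

Call:
move_arm(
  steps=[
    [[0.429,-0.864,0],0,1],
    [[0.429,-0.864,0],0,1],
    [[0.429,-0.864,0],0,1],
    [[0.429,-0.864,0],0,1],
    [[0.429,-0.864,0],0,1],
    [[0.429,-0.864,0],0,1],
    [[0.429,-0.864,0],0,1],
    [[0.429,-0.864,0],0,1],
    [[0.429,-0.864,0],0,1],
    [[0.429,-0.864,0],0,1],
    [[0.429,-0.864,0],0,1],
    [[0.429,-0.864,0],0,1],
    [[0.429,-0.864,0],0,1],
    [[0.429,-0.864,0],0,1],
    [[0.429,-0.864,0],0,1],
    [[0.429,-0.864,0],0,1],
    [[0.429,-0.864,0],0,1],
    [[0.429,-0.864,0],0,1],
    [[0.429,-0.864,0],0,1],
  ],
)

```text
t: 28.88
ee_pos: [426.4, 222.3, 150.8]
orientation: [3.032, 0.821, -0.002]
ft_force: [1.0, 0.4, -0.8]
width: 51.5
grasp_force: 30.0
```

Call:
move_arm(
  steps=[
    [[0,0,0.7],0,1],
    [[0,0,0.8],0,1],
    [[0,0,0.8],0,1],
    [[0,0,0.6],0,1],
    [[0,0,0.4],0,1],
    [[0,0,0.2],0,1],
    [[0,0,0],0,1],
    [[0,0,0],0,1],
  ],
)

```text
t: 29.55
ee_pos: [427.4, 221.3, 64.1]
orientation: [3.032, 0.821, -0.0]
ft_force: [0.7, 0.4, -1.0]
width: 51.1
grasp_force: 30.0
```

```bash
python3 mv.py 428.9 220.6 22 30.5
```

```text
t 29.6 pos [427.4 221.3  64.1] w 51.1 q [ 0.45  0.48  2.04 -0.    0.63  1.5 ] tilt [-0. -0. -1.]
turn units -0.04 shift before turn [0.037 0.054 1.682] after turn [0.037 0.054 1.682]
```

Call:
move_arm(
  steps=[
    [[0.03,0.04,0.6],0,1],
    [[0,0,0.6],0,1],
    [[0,0,0.35],0,1],
    [[0,0,0.1],0,1],
    [[0,0,0.04],0,1],
    [[0,0,0],0,1],
    [[0,0,0],0,1],
  ],
)

```text
t: 30.13
ee_pos: [428.9, 221.1, 22.3]
orientation: [-3.032, -0.821, -0.002]
ft_force: [0.6, 0.2, -0.2]
width: 51.3
grasp_force: 30.0
```

```bash
python3 mv.py 428.9 220.6 20.5 30.5
```

```text
t 30.1 pos [428.9 221.1  22.3] w 51.3 q [ 0.45  0.56  2.04 -0.    0.54  1.49] tilt [ 0.001  0.    -1.   ]
turn units -0.04 shift before turn [-0.011  0.015  0.072] after turn [-0.011  0.015  0.072]
```

Call:
move_arm(
  steps=[
    [[0,0,0.05],0,1],
    [[0,0,0.03],0,1],
    [[0,0,0],0,1],
    [[0,0,0],0,1],
  ],
)

```text
t: 30.47
ee_pos: [429.0, 221.1, 20.6]
orientation: [-3.032, -0.821, -0.002]
ft_force: [-1.7, -0.1, 7.7]
width: 50.9
grasp_force: 30.0
```

Call:
move_arm(
  steps=[
    [[0,0,-0.02],0,0.35],
    [[0,0,0],0,0.2],
    [[0,0,0],0,0],
    [[0,0,0],0,0],
    [[0,0,0],0,0],
    [[0,0,-0.3],0,0],
    [[0,0,-0.8],0,0],
    [[0,0,-1],0,0],
    [[0,0,-1],0,0],
    [[0,0,-1],0,0],
    [[0,0,-0.8],0,0],
    [[-0.429,0.864,0],0,0],
    [[-0.429,0.864,0],0,0],
    [[-0.429,0.864,0],0,0],
    [[-0.429,0.864,0],0,0],
    [[-0.429,0.864,0],0,0],
    [[-0.429,0.864,0],0,0],
    [[-0.429,0.864,0],0,0],
    [[-0.429,0.864,0],0,0],
    [[0,0,0],0,0],
  ],
)

```text
t: 32.13
ee_pos: [441.7, 25.7, 143.1]
orientation: [3.033, 0.817, 0.0]
ft_force: [0.6, 0.1, -0.1]
width: 87.9
grasp_force: 0.0
```

```bash
python3 mv.py 458.5 -237 100 17; python3 look.py l4 turtle,429,220.6,10,30.5 pond_stand,429,221,0,0 wagon,458.5,-237,0,17
```

```text
t 32.1 pos [441.7  25.7 143.1] w 87.9 q [ 0.03  0.28  2.08 -0.    0.78  1.08] tilt [ 0.    -0.001 -1.   ]
turn units 2.63 shift before turn [-4.696  9.422  1.732] after turn [-2.428 10.244  1.733]
turtle [429.501 234.608   0.643] deg 36.9 1-IoU [0.944]
miss top pond_stand
pond_stand [429. 221.   0.] deg 0.0 1-IoU []
wagon [ 4.58863e+02 -2.36730e+02  2.94000e-01] deg 16.9 1-IoU [0.07]
```

View pics/l4.png

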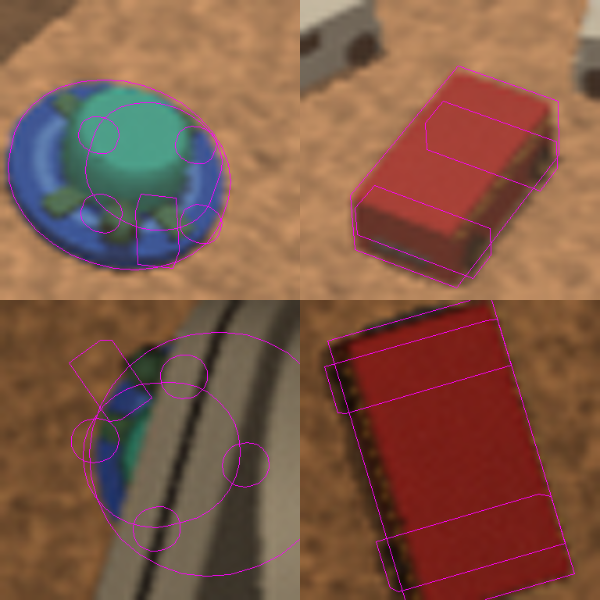

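The turtle stands on the pond, but the arm hides part of it, so I'll check it later. The wagon fit is clean. Next, the wagon.

Call:
move_arm(
  steps=[
    [[-0.427,0.856,0],0,0],
    [[-0.427,0.856,0],0,0],
    [[-0.427,0.856,0],0,0],
    [[-0.427,0.856,0],0,0],
    [[-0.427,0.856,0],0,0],
    [[-0.427,0.856,0],0,0],
    [[-0.427,0.856,0],0,0],
    [[-0.427,0.856,0],0,0],
    [[-0.427,0.856,0],0,0],
    [[-0.427,0.856,0],0,0],
    [[-0.427,0.856,0],0,0],
    [[0,0,0.6],0.88,0],
    [[0,0,0.6],0.88,0],
    [[0,0,0.6],0.88,0],
    [[0,0,0.4],0,0],
    [[0,0,0],0,0],
    [[0,0,0],0,0],
  ],
)

```text
t: 33.8
ee_pos: [459.0, -233.3, 87.4]
orientation: [-3.105, -0.472, 0.002]
ft_force: [-0.4, 0.7, 0.7]
width: 88.0
grasp_force: 0.0
```

```bash
python3 mv.py 458.9 -236.7 10 16.9
```

```text
t 33.8 pos [ 459.  -233.3   87.4] w 88.0 q [-0.49  0.47  1.96  0.    0.72  0.78] tilt [-0.001  0.001 -1.   ]
turn units 0.08 shift before turn [-0.042  0.13   3.095] after turn [-0.041  0.131  3.095]
```

Call:
move_arm(
  steps=[
    [[-0.03,0.12,0.4],0.08,0],
    [[0,0,0.7],0,0],
    [[0,0,0.7],0,0],
    [[0,0,0.7],0,0],
    [[0,0,0.4],0,0],
    [[0,0,0.15],0,0],
    [[0,0,0],0,0.1],
    [[0,0,0],0,0.18],
    [[0,0,0],0,0.24],
    [[0,0,0],0,0.3],
    [[0,0,0],0,0.34],
    [[0,0,0],0,0.4],
    [[0,0,0],0,1],
    [[0,0,0],0,1],
    [[0,0,0],0,1],
  ],
)

```text
t: 35.05
ee_pos: [459.5, -237.4, 12.0]
orientation: [3.108, 0.456, 0.001]
ft_force: [-0.2, 0.7, 6.5]
width: 55.6
grasp_force: 30.0
```

```bash
python3 mv.py 446.2 -8 100 -7.1
```

```text
t 35.0 pos [ 459.5 -237.4   12. ] w 55.6 q [-0.5   0.61  1.97 -0.    0.56  0.78] tilt [ 0.001 -0.    -1.   ]
turn units 4.76 shift before turn [ 2.131 -8.94  -3.525] after turn [-1.66  -9.038 -3.528]
```

Call:
move_arm(
  steps=[
    [[0,0,-0.1],0,1],
    [[0,0,-0.4],0,1],
    [[0,0,-0.8],0,1],
    [[0,0,-0.8],0,1],
    [[0,0,-0.7],0,1],
    [[0.213,-0.894,0],0,1],
    [[0.213,-0.894,0],0,1],
    [[0.213,-0.894,0],0,1],
    [[0.213,-0.894,0],0,1],
    [[0.213,-0.894,0],0,1],
    [[0.213,-0.894,0],0,1],
    [[0.213,-0.894,0],0,1],
    [[0.213,-0.894,0],0,1],
    [[0.213,-0.894,0],0,1],
    [[0.213,-0.894,0],0,1],
  ],
)

```text
t: 36.3
ee_pos: [445.5, -6.8, 81.9]
orientation: [-3.108, -0.456, 0.0]
ft_force: [0.8, -0.3, -2.3]
width: 55.9
grasp_force: 30.0
```

Call:
move_arm(
  steps=[
    [[0,0,0.2],0.95,1],
    [[0,0,0.2],0.95,1],
    [[0,0,0.2],0.95,1],
    [[0,0,0.2],0.95,1],
    [[0,0,0.2],0.95,1],
    [[0,0,0],0,1],
    [[0,0,0],0,1],
    [[0,0,0],0,1],
  ],
)

```text
t: 36.97
ee_pos: [446.0, -7.9, 56.8]
orientation: [-3.136, 0.19, -0.0]
ft_force: [-0.3, -0.5, -2.2]
width: 55.8
grasp_force: 30.0
```

```bash
python3 mv.py 446.1 -7.9 24 -7.2
```

```text
t 37.0 pos [446.   -7.9  56.8] w 55.8 q [-0.04  0.46  2.11 -0.    0.57  1.65] tilt [ 0. -0. -1.]
turn units 0.06 shift before turn [4.000e-03 1.000e-03 1.313e+00] after turn [4.000e-03 1.000e-03 1.313e+00]
```

Call:
move_arm(
  steps=[
    [[0,0,0.5],0.06,1],
    [[0,0,0.5],0,1],
    [[0,0,0.25],0,1],
    [[0,0,0.08],0,1],
    [[0,0,0],0,1],
    [[0,0,0],0,1],
    [[0,0,0],0,1],
  ],
)

```text
t: 37.55
ee_pos: [446.3, -7.9, 23.7]
orientation: [-3.135, 0.201, -0.001]
ft_force: [-0.2, -0.0, -2.3]
width: 56.0
grasp_force: 30.0
```

```bash
python3 mv.py 446.1 -7.9 22 -7.2
```

```text
t 37.5 pos [446.3  -7.9  23.7] w 56.0 q [-0.04  0.53  2.12 -0.    0.49  1.65] tilt [ 0.001 -0.    -1.   ]
turn units -0.03 shift before turn [-0.008  0.002  0.067] after turn [-0.008  0.002  0.067]
```

Call:
move_arm(
  steps=[
    [[-0.01,0,0.05],0,1],
    [[0,0,0.03],0,1],
    [[0,0,0],0,1],
    [[0,0,0],0,1],
  ],
)

```text
t: 37.88
ee_pos: [446.1, -7.8, 22.0]
orientation: [3.135, -0.201, 0.002]
ft_force: [-1.4, 0.6, 7.2]
width: 55.8
grasp_force: 30.0
```

Call:
move_arm(
  steps=[
    [[0,0,-0.02],0,0.3],
    [[0,0,0],0,0.2],
    [[0,0,0],0,0],
    [[0,0,0],0,0],
    [[0,0,0],0,0],
    [[0,0,-0.3],0,0],
    [[0,0,-0.8],0,0],
    [[0,0,-1],0,0],
    [[0,0,-1],0,0],
    [[0,0,-1],0,0],
    [[0,0,-1],0,0],
    [[0,0,-1],0,0],
  ],
)

```text
t: 38.88
ee_pos: [445.3, -7.8, 175.9]
orientation: [3.135, -0.201, 0.0]
ft_force: [-0.4, -0.5, -0.1]
width: 87.9
grasp_force: 0.0
```

Call:
move_arm(
  steps=[
    [[-0.1,1,0],0,0],
    [[-0.1,1,0],0,0],
    [[-0.1,1,0],0,0],
    [[-0.1,1,0],0,0],
    [[-0.1,1,0],0,0],
    [[-0.1,1,0],0,0],
    [[-0.1,1,0],0,0],
    [[-0.1,1,0],0,0],
    [[-0.1,1,0],0,0],
    [[-0.1,1,0],0,0],
    [[-0.1,1,0],0,0],
    [[-0.1,1,0],0,0],
    [[0,0,0],0,0],
  ],
)

```text
t: 39.97
ee_pos: [377.2, -304.9, 174.9]
orientation: [3.133, -0.205, 0.002]
ft_force: [-0.6, -0.0, 0.6]
width: 87.8
grasp_force: 0.0
```

```bash
python3 mv.py 446 -7 22 -7; python3 look.py l5 key,609.5,133,10,-2.7 felt_pad,609.4,133,0,-2.7 van,641,-112,10,4.5 road_stand,642,-112,0,4.5 turtle,429,221,10,30.5 pond_stand,429,221,0,0 wagon,446,-8,10,-7 track_stand,446,-8,0,-7
```

```text
t 40.0 pos [ 377.2 -304.9  174.9] w 87.8 q [-0.7   0.29  1.97 -0.    0.88  1.  ] tilt [ 0.001 -0.002 -1.   ]
turn units -0.1 shift before turn [  1.163 -12.183   6.096] after turn [  1.269 -12.173   6.096]
miss top key
key [ 6.095e+02  1.330e+02 -4.700e-02] deg -2.7 1-IoU []
felt_pad [ 6.09588e+02  1.32388e+02 -3.80000e-02] deg -2.2 1-IoU [0.044]
van [ 6.39862e+02 -1.10460e+02  8.80000e-02] deg 5.0 1-IoU [0.072]
road_stand [ 6.42113e+02 -1.11238e+02  7.30000e-02] deg 4.2 1-IoU [0.064]
turtle [428.017 221.356   0.552] deg 31.6 1-IoU [0.114]
pond_stand [4.28963e+02 2.20977e+02 1.00000e-01] deg 5.7 1-IoU [0.169]
wagon [ 4.45409e+02 -8.33900e+00 -1.06000e-01] deg -6.1 1-IoU [0.062]
track_stand [ 4.45809e+02 -6.94900e+00 -1.28000e-01] deg -7.3 1-IoU [0.141]
```

View pics/l5.png

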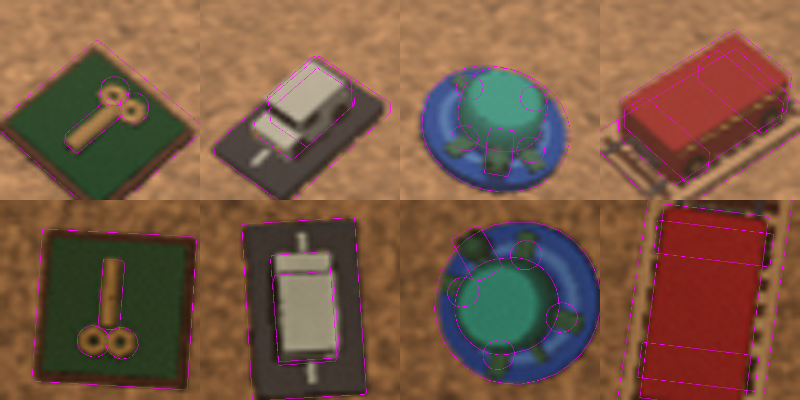

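Everything is on its stand, upright, in line and within about 2 mm of centre. The gripper is clear, so I'll hand in.

```bash
python3 -c "
from workcell import ctrl;print(ctrl.close_job())"
```

```text
the job is handed in; nothing more can be done
None
```

I set the key, van, turtle and wagon on their stands in the order asked and handed the job in at about 40 s; the last camera check showed each upright, in line and within about 2 mm of centre, and the arm never went near the soldier or the spinning top.

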